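# Sweep the grit off a sample box and peel off its tacky cover

## Robot

A 6-joint arm with a two-finger parallel gripper is mounted at the origin on the work surface. World frame = base frame: x ahead of the robot, y to its left, z up, the work surface at z = 0. Lengths are in mm, angles in rad, forces in N, time in s.
With the tool pointing down it reaches from about 300 to 775 mm from the base axis. Payload 14.6 kg.
Tool frame: the origin (TCP) lies between the finger pads; the fingertips stand 8 mm ahead of it and the grasp point (between the pads) lies 11 mm behind it; z points along the fingers, y is the direction in which the jaws open and shut (so a half turn about z gives the same grasp; the last joint's range is limited). The gripper opens to 94 mm and grips with 3 to 60 N. Pads are 16 mm wide; open, the fingers measure 119 mm over their backs; the gripper's body (75 mm by 177 mm) begins 78 mm behind the grasp point.
Start: joints at [1.126, 0.3, 1.521, -0, 1.321, -0.067], TCP at [202.879, 511.204, 213.446] pointing down, gripper open.
Joint ranges: [-3.03, 3.03], [-0.79, 2.21], [0.23, 2.52], [-1.04, 4.18], [0, 3.07], [-2.55, 2.55]. Speed limits (rad/s): [2.22, 2.22, 2.57, 3.14, 3.14, 3.14].

## Interface

Orientations are given as [roll, pitch, yaw] about the fixed x, y, z axes, in that order (R = Rz(yaw) Ry(pitch) Rx(roll)).
In Python, from cell import manip gives the robot as it stands. The module is installed in compiled form; this text tells all that it offers.
- The arm moves only by the tool send_rows, never from a script. Its argument "series" is a list that holds one entry, the list of rows, each a list of 5 numbers: the opening, from 0 (shut) to 1 (fully open), then the shift along the tool's x, y, z in mm, then the turn about the tool's z in degrees. In form: [[[gripper, dx, dy, dz, roll], ...]]. A call has 1 to 10 rows; each row is the pose to reach, as a shift and turn from the pose commanded when the call began, along the tool's axes at that moment; what a row does not reach only later rows make up. A row lasts 1/10 s, in which the tool goes at most 50 mm and 8.59 degrees, less where a joint would pass 70% of its speed; a pose out of reach is approached as far as the arm can. A call with a gripper value outside its range is refused whole. The fingers move at their own pace and stop on an object; "newtons" is the grip in N (left out, the last holds). Time passes only in rows, so rows that repeat a pose let the fingers close. It gives the time, the measured TCP pose, the force and the opening at its end, in the units of the state.
- manip.read_state(): the state, without advancing time (a new reading comes with each control period).
- manip.camera(name): name is "side" or "top"; returns a dict with "img" (400x640x3 uint8, red, green, blue), "vfov" (degrees; the focal length in pixels is half the picture's height over the tangent of half this angle, whatever the lens; pixels are square), "cx", "cy" (the principal point, pixels), "pose" (4x4, takes a point from camera to world coordinates). Camera axes: x right, y down, z forward; pixel columns grow to the right and rows downward; lengths in mm; the calibration is good to about 2 mm. A picture is of the moment at which its call begins. There is no depth.
- manip.sign_off(): hands the job in, once; it reports no verdict.
Trained networks look in a picture, given as the dict that the camera call returned (one of the last four; its "shot" number tells which), for a name from the list of things; names that differ only in an ending like _2 or _b are one class to them, and where a whole thing is asked for, a point or a joint stands for the part that bears it (a point fixed in the world has none). Each returns a list of dicts, best first, with "conf" (0 to 1); they miss things now and then, are a little off and sometimes report something else, mostly with a low value. They report only what shows in the picture. A call takes as long as a camera call. They do not tell look-alikes from the thing itself.
- manip.find_in(target, picture): "rect" ([left, top, width, height] in pixels, round what is visible of it).
- manip.silhouettes(target, picture): "pixels" (400x640 bool, what is visible of it) and "rect" ([left, top, width, height] in pixels, round what is visible of it).
The state is a dict: "clock": time; "joints": joint angles; "qd": joint speeds; "effort": joint torques, N m; "eef_pos": TCP position; "eef_rot": TCP orientation; "wrist_force": force on the tool from outside, world axes, zero at the start; "moment": the same for the moment, N m; "finger_gap": finger opening in mm.
Only numpy, scipy, OpenCV 4.12 (cv2) and the standard library are available. Lean on these libraries where they do the work, as an engineer would, in place of code of your own. Each camera call takes 0.05 s, during which the arm holds its last target. There are 200 camera calls.

## Task

Pick up the scraper block and use it to sweep all four grit chips off the blue cover into the open part of the grey catch tray, without touching the chips with the gripper and before the cover is loosened, then stand the scraper back on the table. Pinch the yellow corner tab and peel the cover off the box, raising the tab corner first while the opposite corner stays down, and carry it over the green mat. Finish still holding it there by the tab, level and still, centred over the mat and about 15 cm above it, with the other things on the table left undisturbed.

Things in the scene. Friction and masses are not known exactly. Their poses are not given: they have to be found in the camera images.
- box: Fixed clear sample box, 108 x 108 mm, rim at z = 46 mm, with a white inner tray, standing in a fixed grey catch tray (3 mm floor, 14 mm rim) that spans x -85 to 85, y -80 to 180 mm in this frame. Its open part, where swept chips belong, is on the box's +y side (y 60 to 176 mm). Origin: on the table under the box's centre, z up.
- cover: Blue cover, 120 x 120 x 4 mm, about 90 g, its 12 mm skirt nested outside the box rim (2 mm play), held by a tacky seal at mid-sides: 6 to 15 N to pull straight off, about half when peeled from the tab corner, pivoting on the opposite one. Origin: centre of the plate's underside, 46 mm above the table when seated, axes as the box's. Flat top at z = 4 mm; yellow tab at the (-x,-y) corner.
- cover_tab (a point): Grip point of the yellow tab, an upright fin on the cover: 10 mm thick, 26 mm long along the cover's diagonal (towards -x,-y), its top edge 32 mm above the cover's top. Point at (-66.5, -66.5, 26) mm in the cover's frame, 22 mm above the cover's top; axes as the cover's. Pinch from above across the thickness.
- cover_far (a point): The cover's corner opposite the tab, at (60, 60, 0) mm in the cover's frame (underside of the plate); the cover pivots here when peeled.
- scraper: Scraper block standing upright on the table, 140 g (may vary): black rubber foot 96 mm (x) x 24 mm (y) x 14 mm high, and a red grip 62 mm (x) x 20 mm (y) reaching from 14 to 74 mm height. Origin: centre of its underside; its wiping edge runs along its x axis, it wipes along its y axis, both ways alike.
- mat: Fixed green inspection mat with a white square, 140 x 140 x 2 mm, lying on the table. Origin: centre of its underside.
- chip1: Dark brown grit chip, about 12 x 10 x 9 mm, 10 g, lying loose on the cover. Origin: centre of its underside. At the start the four chips lie inside cover x -36 to 36 mm, cover y -12 to 45 mm (origins).
- chip2: Pale sand-coloured grit chip, about 12 x 10 x 9 mm, 10 g, lying loose on the cover. Origin: centre of its underside. At the start the four chips lie inside cover x -36 to 36 mm, cover y -12 to 45 mm (origins).
- chip3: Rust-red grit chip, about 12 x 10 x 9 mm, 10 g, lying loose on the cover. Origin: centre of its underside. At the start the four chips lie inside cover x -36 to 36 mm, cover y -12 to 45 mm (origins).
- chip4: Dark grey grit chip, about 12 x 10 x 9 mm, 10 g, lying loose on the cover. Origin: centre of its underside. At the start the four chips lie inside cover x -36 to 36 mm, cover y -12 to 45 mm (origins).
- dish_a: Bystander: closed petri dish of soil, 88 mm across, 15 mm high. Origin: centre of its underside.
- dish_b: Bystander: closed petri dish of soil, 88 mm across, 15 mm high. Origin: centre of its underside.
- jar: Bystander: green glass jar with a steel cap, 66 mm across, 85 mm high. Origin: centre of its underside.
- beaker: Bystander: empty glass, 68 mm across, 100 mm high. Origin: centre of its underside.
- slide_box: Bystander: cardboard box of slides, 50 x 85 x 30 mm. Origin: centre of its underside.
- wash_bottle: Bystander: white bottle with a red cap, 60 mm across, 140 mm high. Origin: centre of its underside.
There are look-alikes about, which are no part of the job. What is shaped like the scraper but purple is not meant.

How it is judged (in metres and radians):
On the way, in this order (a step that is already met when the one before it is completed fails the run):
1. all four chips lie in the open part of the catch tray and the cover is still seated (height (world z) of each of chip1, chip2, chip3, chip4 below 0.035 m and y of chip1 in the frame of box between 0.052 and 0.182 m and x of chip1 in the frame of box between -0.086 and 0.086 m and y of chip2 in the frame of box between 0.052 and 0.182 m and x of chip2 in the frame of box between -0.086 and 0.086 m and y of chip3 in the frame of box between 0.052 and 0.182 m and x of chip3 in the frame of box between -0.086 and 0.086 m and y of chip4 in the frame of box between 0.052 and 0.182 m and x of chip4 in the frame of box between -0.086 and 0.086 m and z of cover in the frame of box below 0.052 m and angle between cover's own z axis and vertical below 0.05 rad), for 0.2 s.
2. the tab corner is raised at least 14 mm while the opposite corner is still within 6 mm of its seat (z of cover_tab in the frame of box above 0.086 m and z of cover_far in the frame of box below 0.052 m), for 0.1 s.
At the end, for the whole second after the job is handed in: The fingers alone hold the cover, by its tab (within 35 mm of its grip point): centre within 50 mm of the mat's centre, underside 100 to 210 mm above the table, level within 15 degrees, still. All four chips lie in the open part of the catch tray; the scraper stands upright on the table, released (height (world z) of each of chip1, chip2, chip3, chip4 below 0.035 m and y of chip1 in the frame of box between 0.052 and 0.182 m and x of chip1 in the frame of box between -0.086 and 0.086 m and y of chip2 in the frame of box between 0.052 and 0.182 m and x of chip2 in the frame of box between -0.086 and 0.086 m and y of chip3 in the frame of box between 0.052 and 0.182 m and x of chip3 in the frame of box between -0.086 and 0.086 m and y of chip4 in the frame of box between 0.052 and 0.182 m and x of chip4 in the frame of box between -0.086 and 0.086 m and horizontal distance between cover and mat below 0.05 m and height (world z) of cover between 0.1 and 0.21 m and angle between cover's own z axis and vertical below 0.26 rad and linear speed of cover below 0.03 m/s and contact force between cover and the fingers above 2 N and distance between the grasp point and cover_tab below 0.035 m and contact force between cover and scraper below 0.1 N and contact force between cover and mat below 0.1 N and contact force between cover and box below 0.1 N and height (world z) of scraper below 0.012 m and angle between scraper's own z axis and vertical below 0.15 rad and contact force between scraper and the arm below 0.1 N); the arm keeps its last pose, push and grip.
It fails at once if the gripper or arm touches a chip (contact force between any of chip1, chip2, chip3, chip4 and the fingers above 0.3 N or contact force between any of chip1, chip2, chip3, chip4 and the arm above 0.3 N).
It fails at once if the tab corner is raised while a chip is still on the cover (z of cover_tab in the frame of box above 0.082 m and height (world z) of any of chip1, chip2, chip3, chip4 above 0.045 m).
It fails at once if a bystander is shifted more than 30 mm or tipped (distance of any of dish_a, dish_b, jar, beaker, slide_box, wash_bottle from where it was at the start of the episode above 0.03 m or angle between any of dish_a, dish_b, jar, beaker, slide_box, wash_bottle's own z axis and vertical above 0.3 rad).
It also fails if it takes over 64 s, if anything falls off the work surface, if the arm or the gripper's body presses on something with over 40 N, if the wrist force passes 120 N, or if a joint passes its speed limit or range.

## Working session

There is one attempt and no reset: what is moved stays moved. The work goes in short steps, Python scripts to look and compute and a tool call to move; the robot and the scene stay as the last step left them, time stands still between calls to the robot, and variables do not carry over. Pictures are saved under pics/ and viewed, about 8 in all and at most 12, crops included, and the job is handed in when it is done.

Besides the shell and the picture viewer there is one more tool, called after "Request:" as name(argument=value, ...) on one line, values as JSON. send_rows: Moves the arm, as the interface text tells. Its arguments: {"type":"object","properties":{"series":{"type":"array"},"newtons":{"type":"number"}},"required":["series"]}

```bash
mkdir -p pics
cat > h.py <<'E'
import numpy as np, cv2
from cell import manip
def cal(c):
    f=200/np.tan(np.radians(c["vfov"])/2); return f,c["cx"],c["cy"],np.array(c["pose"],float)
def ray(c,u,v,z):
    f,cx,cy,P=cal(c); d=P[:3,:3]@np.array([(u-cx)/f,(v-cy)/f,1]); o=P[:3,3]; return (o+d*(z-o[2])/d[2])
def proj(c,p):
    f,cx,cy,P=cal(c); q=P[:3,:3].T@(np.array(p,float)-P[:3,3]); return np.array([f*q[0]/q[2]+cx,f*q[1]/q[2]+cy])
def save(c,n,crop=None,s=1):
    im=c["img"][:,:,::-1]
    if crop: l,t,w,h=crop; im=im[t:t+h,l:l+w]
    cv2.imwrite("pics/"+n,cv2.resize(im,None,fx=s,fy=s,interpolation=cv2.INTER_CUBIC))
E
python3 - <<'E'
from h import *
a=manip.camera("top");b=manip.camera("side")
im=np.vstack([a["img"],b["img"]])[:,:,::-1]
cv2.imwrite("pics/top.png",cv2.resize(a["img"][:,:,::-1],(800,500)));cv2.imwrite("pics/side.png",b["img"][:,:,::-1])
for n,c in(("top",a),("side",b)):
    print(n,c["vfov"],c["cx"],c["cy"],np.round(c["pose"],3).tolist())
for t in["box","cover","cover_tab","scraper","mat","chip1","dish_a","jar","beaker","slide_box","wash_bottle"]:
    print(t,[(np.round(d["rect"]).tolist(),round(d["conf"],2)) for d in manip.find_in(t,a)],[(np.round(d["rect"]).tolist(),round(d["conf"],2)) for d in manip.find_in(t,b)])
print(manip.read_state())
E
```

```text
top 44.94549221230439 321.70369966577204 208.706074851685 [[0.007, -0.977, 0.212, 223.45], [-1.0, -0.006, 0.005, 111.187], [-0.004, -0.212, -0.977, 1627.614], [0.0, 0.0, 0.0, 1.0]]
side 44.357056662493136 320.12371758790437 195.6677836662072 [[0.782, -0.331, 0.528, -148.021], [-0.623, -0.41, 0.667, -763.176], [-0.004, -0.85, -0.526, 763.056], [0.0, 0.0, 0.0, 1.0]]
box [([309.0, 191.0, 83.0, 58.0], 0.67), ([387.0, 149.0, 32.0, 24.0], 0.26)] [([282.0, 199.0, 119.0, 71.0], 0.97)]
cover [([343.0, 195.0, 55.0, 41.0], 0.59)] [([324.0, 208.0, 65.0, 47.0], 0.67)]
cover_tab [([345.0, 197.0, 50.0, 40.0], 0.76), ([437.0, 160.0, 25.0, 23.0], 0.46)] [([322.0, 208.0, 67.0, 46.0], 0.96), ([475.0, 224.0, 25.0, 59.0], 0.22)]
scraper [([174.0, 237.0, 15.0, 29.0], 0.85), ([202.0, 235.0, 32.0, 12.0], 0.7), ([250.0, 231.0, 18.0, 27.0], 0.63)] [([218.0, 153.0, 18.0, 32.0], 0.8), ([226.0, 173.0, 39.0, 27.0], 0.67), ([186.0, 145.0, 31.0, 27.0], 0.59), ([436.0, 222.0, 31.0, 23.0], 0.57)]
mat [] [([376.0, 294.0, 92.0, 76.0], 0.97)]
chip1 [([387.0, 146.0, 28.0, 29.0], 0.29)] []
dish_a [([390.0, 145.0, 25.0, 29
[... 430 characters left out ...]
, 30.0, 58.0], 0.97)]
{'clock': 1.2, 'joints': array([ 1.12641722e+00,  2.99930684e-01,  1.52103746e+00,  6.50751088e-06,
        1.32068970e+00, -6.65991755e-02]), 'qd': array([-1.96996607e-03,  4.19759748e-05,  2.37756042e-03, -8.98403126e-04,
       -3.43158872e-05,  1.07869668e-03]), 'effort': array([-6.86508865e-04, -5.31657887e+01, -3.52921128e+01,  7.07801152e-02,
        2.12371931e-02,  2.87973933e-05]), 'eef_pos': array([202.86284753, 511.1964491 , 213.41288174]), 'eef_rot': array([-3.14152803e+00, -1.06291635e-05,  2.76381111e+00]), 'wrist_force': array([0.01419888, 0.00229804, 0.16745703]), 'moment': array([-0.02580349,  0.01688222,  0.01820328]), 'finger_gap': 93.97778827323673}
```

View pics/top.png

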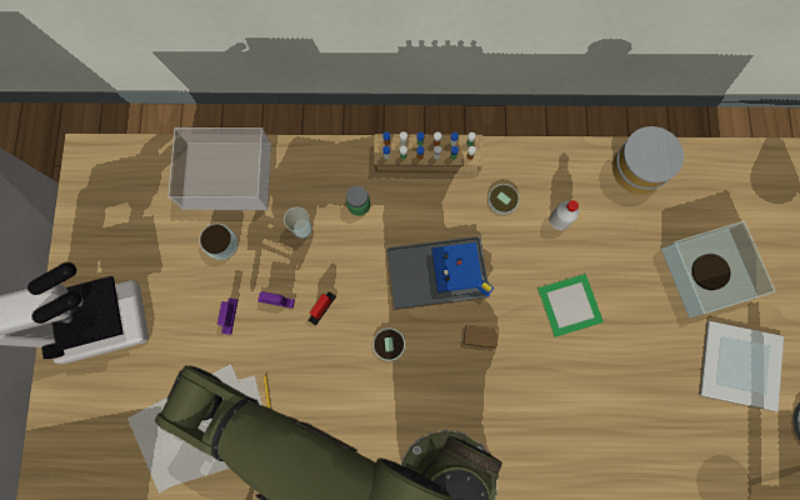

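View pics/side.png

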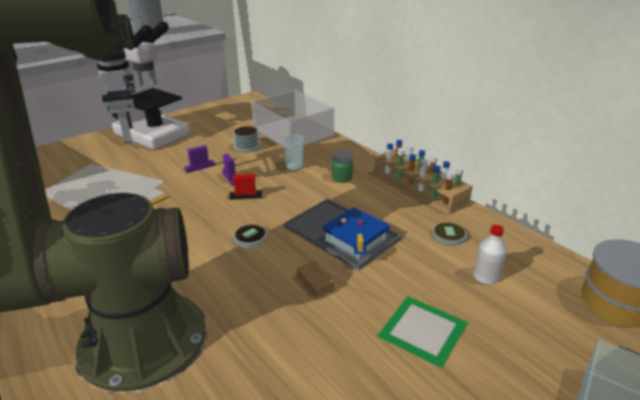

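The top view (800 px wide) shows the blue cover with dark, pale and red chips at (458,265), with its yellow tab at (487,288). The grey open tray is to its left, which is +y. The mat is at (570,305).

Things that could be taken for the scraper:
- red at (322,307)
- purple at (276,299)
- purple at (228,317)

The red one matches the description. I'll fit poses next.

```bash
cat >> h.py <<'E'
from scipy.optimize import minimize
def boxpts(p,b):
    x,y,th=p; c,s=np.cos(th),np.sin(th)
    return [[x+c*X-s*Y,y+s*X+c*Y,Z] for X in b[0:2] for Y in b[2:4] for Z in b[4:6]]
def hullmask(c,p,b,k=4):
    q=np.array([proj(c,w) for w in boxpts(p,b)]); m=np.zeros((400*k,640*k),np.uint8)
    cv2.fillConvexPoly(m,cv2.convexHull(((q+.5)*k*16-8).astype(np.int32).reshape(-1,1,2)),1,shift=4); return m
def fit(views,b,p0,steps=(6,6,.1)):
    # views: list (cam,mask,roi-ignored); maximise summed IoU
    k=4; M=[(c,cv2.resize((m>0).astype(np.float32),None,fx=k,fy=k,interpolation=cv2.INTER_LINEAR)>.5) for c,m in views]
    def cost(p):
        t=0
        for c,m in M:
            h=hullmask(c,p,b,k)>0; t-=(h&m).sum()/max(1,(h|m).sum())
        return t
    best=None
    for dth in(-.3,0,.3):
        s0=np.array([p0[0],p0[1],p0[2]+dth]); S=np.vstack([s0]+[s0+np.eye(3)[i]*np.array(steps)[i] for i in range(3)])
        r=minimize(cost,s0,method="Nelder-Mead",options=dict(initial_simplex=S,xatol=.02,fatol=1e-4,maxiter=200))
        if best is None or r.fun<best.fun: best=r
    return best.x,-best.fun/len(M)
def hsv(c): return cv2.cvtColor(c["img"],cv2.COLOR_RGB2HSV)
def big(m,near=None,R=60):
    m=m.astype(np.uint8)
    if near is not None:
        g=np.zeros_like(m); cv2.circle(g,(int(near[0]),int(near[1])),R,1,-1); m=m&g
    return m
E
python3 - <<'E'
from h import *
a=manip.camera("top");b=manip.camera("side")
def col(c,h0,h1,s=120,v=40):
    H=hsv(c); return (H[...,0]>=h0)&(H[...,0]<=h1)&(H[...,1]>=s)&(H[...,2]>=v)
red=[(c,big(col(c,0,6,150)|col(c,172,180,150),n,28)) for c,n in((a,(258,246)),(b,(244,185)))]
blue=[(c,big(col(c,105,128,120),n,45)) for c,n in((a,(367,212)),(b,(357,231)))]
blue=[(c,cv2.morphologyEx(m,cv2.MORPH_CLOSE,np.ones((9,9),np.uint8))) for c,m in blue]
grn=[]
for c,n in((a,(456,244)),(b,(423,331))):
    m=big(col(c,50,80,120),n,65); k=cv2.findContours(m,cv2.RETR_EXTERNAL,2)[0]; k=max(k,key=cv2.contourArea)
    z=np.zeros_like(m); cv2.drawContours(z,[k],-1,1,-1); grn.append((c,z))
for n,v in(("red",red),("blue",blue),("green",grn)):
    for c,m in v: print(n,m.sum(),np.argwhere(m).mean(0)[::-1].round(1))
r0=ray(a,258,246,60);c0=ray(a,367,212,50);m0=ray(a,456,244,2)
for nm,v,bb,p0 in(("scr",red,(-31,31,-10,10,14,74),(r0[0],r0[1],.6)),("cover",blue,(-60,60,-60,60,38,50),(c0[0],c0[1],.1)),("mat",grn,(-70,70,-70,70,0,2),(m0[0],m0[1],.2))):
    for vv in (v,v[:1],v[1:]): print(nm,*[np.round(x,3) for x in fit(vv,bb,p0)])
for n in("dish_a","jar","beaker","slide_box","wash_bottle"):pass
for n,u,v,z in(("dish_a",390*.8,344*.8,15),("dish_b",502*.8,198*.8,15),("slide",480*.8,335*.8,30),("wash",571*.8,207*.8,140),("jar",358*.8,195*.8,85),("beak",295*.8,215*.8,100),("purp1",276*.8,297*.8,60),("purp2",230*.8,315*.8,60)): print(n,ray(a,u,v,z).round())
t=[cv2.resize(a["img"][y:y+70,x:x+100,::-1],(400,280),interpolation=2) for x,y in((215,210),(315,180))]
s=[cv2.resize(b["img"][y:y+70,x:x+100,::-1],(400,280),interpolation=2) for x,y in((195,150),(305,195))]
cv2.imwrite("pics/crop.png",np.vstack([np.hstack(t),np.hstack(s)]))
E
```

```text
red 179 [256.1 244.7]
red 446 [244.2 184.1]
blue 1395 [366.6 214.6]
blue 1636 [355.9 228.9]
green 1634 [455.9 243.8]
green 3416 [423.3 330.8]
scr [444.075 335.73   -0.586] 0.91
scr [444.272 335.992  -0.586] 0.919
scr [441.889 335.407  -0.547] 0.911
cover [ 5.51084e+02 -2.60210e+01  1.33000e-01] 0.913
cover [ 5.52143e+02 -2.53680e+01  1.36000e-01] 0.919
cover [ 5.48965e+02 -2.68390e+01  1.37000e-01] 0.93
mat [ 4.58910e+02 -3.34621e+02  2.97000e-01] 0.944
mat [ 4.58885e+02 -3.35158e+02  2.99000e-01] 0.947
mat [ 4.58638e+02 -3.34235e+02  2.95000e-01] 0.941
dish_a [348. 151.  15.]
dish_b [ 755. -157.   15.]
slide [372. -86.  30.]
wash [ 691. -313.  140.]
jar [739. 239.  85.]
beak [677. 402. 100.]
purp1 [465. 450.  60.]
purp2 [417. 568.  60.]
```

View pics/crop.png

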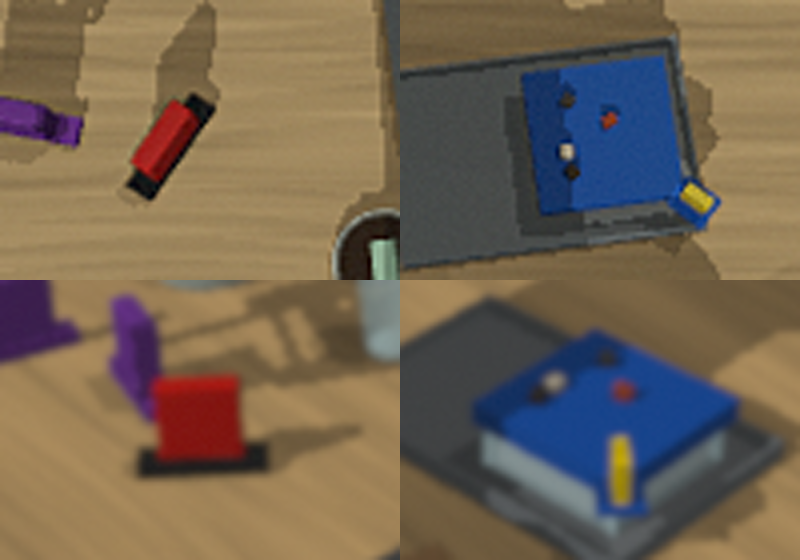

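The crop confirms the choice: a red grip on a black foot, with the purple ones beside it. All four chips lie on the cover. The fits agree across both cameras. I'll refine the cover fit with the tab flange left out, and work out the first move.

```bash
cat >> h.py <<'E'
def to(x,y,z,yaw):
    s=manip.read_state(); p=s["eef_pos"]; ps=s["eef_rot"][2]; d=np.array([x,y,z])-p
    e=(ps-yaw+np.pi)%(2*np.pi)-np.pi
    print("tool d",np.round([np.cos(ps)*d[0]+np.sin(ps)*d[1],np.sin(ps)*d[0]-np.cos(ps)*d[1],-d[2],np.degrees(e)],2),"q6",s["joints"][5].round(2))
E
python3 - <<'E'
from h import *
a=manip.camera("top");b=manip.camera("side")
p=np.array([551,-26,.133])
def ign(c,p): return hullmask(c,p,(-85,-50,-85,-50,30,90),1)>0
import h
for r in range(2):
  for vs in([(a,(367,212)),(b,(357,231))],[(a,(367,212))],[(b,(357,231))]):
    V=[]
    for c,n in vs:
        H=hsv(c); m=big((H[...,0]>=105)&(H[...,0]<=128)&(H[...,1]>=120)&(H[...,2]>=40),n,45)
        m=cv2.morphologyEx(m,cv2.MORPH_CLOSE,np.ones((9,9),np.uint8)); V.append((c,m,ign(c,p)))
    def cost(q):
        t=0
        for c,m,g in V:
            k=4;M=cv2.resize(m.astype(np.float32),None,fx=k,fy=k)>.5;G=cv2.resize(g.astype(np.uint8),None,fx=k,fy=k,interpolation=0)>0
            hh=(hullmask(c,q,(-60,60,-60,60,38,50),k)>0)&~G;M=M&~G;t-=(hh&M).sum()/(hh|M).sum()
        return t
    S=np.vstack([p,p+[5,0,0],p+[0,5,0],p+[0,0,.08]]);x=minimize(cost,p,method="Nelder-Mead",options=dict(initial_simplex=S,xatol=.02,fatol=1e-4)); print(x.x.round(3),round(x.fun/len(V),3))
    if len(V)==2: q=x.x
  p=q
# chips in cover frame, yellow tab
for n,u,v in(("dark",315+567/4-100,180+99/4),("white",315+167/4,180+152/4),("grey",315+171/4,180+172/4),("red",315+210/4,180+120/4)):
    if n=="dark":u=315+167/4
    w=ray(a,u,v,56)[:2]-p[:2]; print(n,(np.array([[np.cos(p[2]),np.sin(p[2])],[-np.sin(p[2]),np.cos(p[2])]])@w).round(1))
R=np.array([[np.cos(p[2]),-np.sin(p[2])],[np.sin(p[2]),np.cos(p[2])]])
t=p[:2]+R@[-66.5,-66.5]; print("tab",t)
H=hsv(a); 
for c,nr in((a,(389,230)),(b,(360,242))):
    H=hsv(c); m=big((H[...,0]>=20)&(H[...,0]<=34)&(H[...,1]>=140)&(H[...,2]>80),nr,16); print("yel",np.argwhere(m).mean(0)[::-1],m.sum(),"pred",proj(c,[*t,82]),proj(c,[*t,66]), ray(c,*np.argwhere(m).mean(0)[::-1],80 if c is a else 68))
to(444,335.8,50,2.556);to(444,335.8,110,2.556)
E
```

```text
[ 5.51075e+02 -2.59820e+01  1.33000e-01] -0.957
[ 5.52292e+02 -2.52520e+01  1.36000e-01] -0.975
[ 5.48629e+02 -2.64500e+01  1.39000e-01] -0.965
[ 5.51075e+02 -2.59820e+01  1.33000e-01] -0.957
[ 5.52315e+02 -2.52480e+01  1.35000e-01] -0.975
[ 5.48573e+02 -2.65020e+01  1.31000e-01] -0.965
dark [31.8 25.2]
white [-12.7  31.6]
grey [-29.8  30.7]
red [ 9.6 -7.7]
tab [ 493.97347686 -100.70799223]
yel [388.75757576 229.06060606] 33 pred [389.60574177 228.85013042] [388.95465955 229.68982625] [493.61406272 -98.21630908  80.        ]
yel [359.61111111 242.03703704] 54 pred [359.92671438 236.82709156] [359.66289849 242.34231419] [ 492.83088987 -101.66541367   68.        ]
tool d [-288.84  -74.08  163.41   11.91] q6 -0.07
tool d [-288.84  -74.08  103.41   11.91] q6 -0.07
```

Request:
send_rows(series=[[[1,-48,-12,10,3],[1,-96,-25,20,6],[1,-144,-37,35,9],[1,-193,-50,50,11.9],[1,-241,-62,70,11.9],[1,-289,-74,90,11.9],[1,-289,-74,103,11.9],[1,-289,-74,103,11.9],[1,-289,-74,103,11.9]]])

```text
clock: 2.3
eef_pos: [443.8, 336.2, 110.8]
eef_rot: [-3.141, -0.0, 2.556]
wrist_force: [-0.2, -0.5, -0.2]
finger_gap: 93.7
```

Run:
```python
from h import *
a=manip.camera("top");b=manip.camera("side")
s=manip.read_state();print(s["eef_pos"],s["eef_rot"],s["clock"])
cv2.imwrite("pics/ab.png",np.hstack([cv2.resize(c["img"][y:y+100,x:x+100,::-1],(400,400),interpolation=2) for c,x,y in((a,205,195),(b,195,110))]))
to(444,335.8,50,2.556)
```

```text
[443.72204628 336.85178322 111.56414941] [3.14032806e+00 4.58276069e-04 2.55745010e+00] 2.4
tool d [-0.81 -0.72 61.56  0.08] q6 -0.4
```

View pics/ab.png

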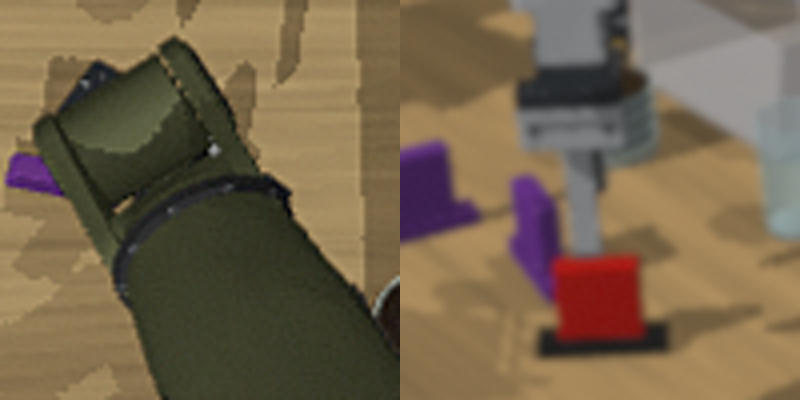

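The side view has the fingers straddling the red grip, close to centred. I'll go down and grip.

Request:
send_rows(series=[[[1,-1,0,15,0],[1,-1,-0.5,35,0],[1,-1,-0.5,50,0],[1,-1,-0.5,60,0],[1,-1,-0.5,60,0],[0,-1,-0.5,60,0],[0,-1,-0.5,60,0],[0,-1,-0.5,60,0],[0,-1,-0.5,60,0],[0,-1,-0.5,60,0]]], newtons=40)

```text
clock: 3.4
eef_pos: [444.9, 334.9, 50.7]
eef_rot: [3.141, 0.0, 2.556]
wrist_force: [0.3, 0.3, -0.1]
finger_gap: 57.6
```

Request:
send_rows(series=[[[0,0,0,0,0],[0,0,0,0,0],[0,0,0,-3,0],[0,0,0,-8,0],[0,0,0,-20,0],[0,0,0,-20,0],[0,0,0,-20,0]]])

```text
clock: 4.1
eef_pos: [444.9, 334.9, 70.9]
eef_rot: [3.141, 0.0, 2.556]
wrist_force: [-0.6, -0.0, -1.8]
finger_gap: 19.9
```

Run:
```python
from h import *
b=manip.camera("side")
s=manip.read_state();print(s["eef_pos"],s["eef_rot"],s["wrist_force"],s["moment"],s["finger_gap"],s["clock"])
save(b,"lift.png",(195,110,100,100),4)
c,si=np.cos(.133),np.sin(.133)
for Y in(-35,):print(551-si*Y,-26+c*Y)
to(551-si*-35,-26+c*-35,150,.133+np.pi)
```

```text
[444.71915641 334.79840471  70.47317022] [3.14154571e+00 6.15145512e-05 2.55609653e+00] [ 0.75238236 -0.32617414 -3.14772637] [-0.01407614 -0.01118572 -0.02445459] 19.57680406330055 4.15
555.6412884169963 -60.69089854457875
tool d [-311.   -268.32  -79.53  -41.17] q6 -0.41
```

View pics/lift.png

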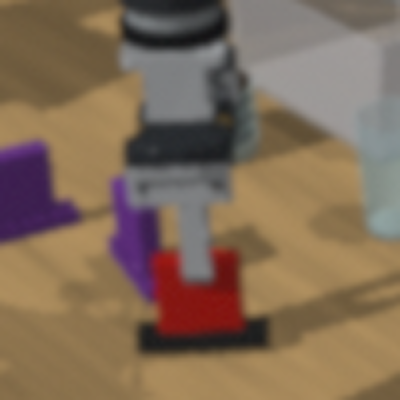

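The fingers closed during the lift, so the grip is higher than planned. I'll lower it until it touches the table and regrip at the right depth.

Request:
send_rows(series=[[[0,0,0,2,0],[0,0,0,4,0],[0,0,0,4,0]]])

```text
clock: 4.45
eef_pos: [444.7, 334.8, 66.2]
eef_rot: [-3.141, -0.0, 2.556]
wrist_force: [0.3, -0.7, -0.5]
finger_gap: 19.8
```

Request:
send_rows(series=[[[0,0,0,1,0],[0,0,0,2,0],[0,0,0,2,0]]])

```text
clock: 4.75
eef_pos: [445.0, 335.0, 66.1]
eef_rot: [3.141, 0.0, 2.556]
wrist_force: [-7.5, -4.5, 21.2]
finger_gap: 19.4
```

Touched the table at TCP z of about 66. I'll open partway, go down 16 mm and close.

Request:
send_rows(series=[[[0.45,0,0,-1,0],[0.45,0,0,-1,0],[0.45,0,0,-1,0],[0.45,0,0,-1,0],[0.45,0,0,8,0],[0.45,0,0,14.5,0],[0.45,0,0,14.5,0],[0,0,0,14.5,0],[0,0,0,14.5,0],[0,0,0,14.5,0]]])

```text
clock: 5.75
eef_pos: [444.9, 334.9, 50.2]
eef_rot: [3.141, 0.0, 2.556]
wrist_force: [-0.2, -0.1, 0.5]
finger_gap: 22.0
```

Request:
send_rows(series=[[[0,0,0,0,0],[0,0,0,0,0],[0,0,0,0,0],[0,0,0,0,0]]])

```text
clock: 6.15
eef_pos: [444.8, 334.9, 50.1]
eef_rot: [3.141, 0.0, 2.556]
wrist_force: [-0.9, -0.7, 3.0]
finger_gap: 19.7
```

Request:
send_rows(series=[[[0,0,0,-10,0],[0,0,0,-40,0],[0,0,0,-80,0],[0,0,0,-100,0],[0,0,0,-100,0]]])

```text
clock: 6.65
eef_pos: [445.7, 335.5, 153.3]
eef_rot: [3.137, 0.002, 2.556]
wrist_force: [-0.8, 0.3, -2.3]
finger_gap: 19.5
```

Run:
```python
from h import *
s=manip.read_state();print(s["eef_pos"],s["wrist_force"],s["moment"],s["finger_gap"],s["clock"])
c,si=np.cos(.133),np.sin(.133)
to(551-si*-35,-26+c*-35,150,.133+np.pi)
```

```text
[445.71749745 335.50281564 153.29677602] [-0.77662454  0.30741021 -2.25505965] [-0.03959917 -0.0042533  -0.00144023] 19.5302708117033 6.65
tool d [-310.56 -269.46    3.3   -41.17] q6 -0.41
```

Request:
send_rows(series=[[[0,-25,-22,0,-5],[0,-60,-52,0,-10],[0,-100,-86,0,-16],[0,-140,-121,0,-22],[0,-180,-156,0,-28],[0,-220,-191,0,-34],[0,-260,-226,0,-39],[0,-290,-251,0,-41.2],[0,-306,-265,0,-41.2],[0,-310.5,-269.5,0,-41.2]]])

```text
clock: 7.65
eef_pos: [554.4, -63.9, 148.5]
eef_rot: [3.141, -0.002, -3.011]
wrist_force: [-0.1, -0.6, -1.4]
finger_gap: 19.4
```

Request:
send_rows(series=[[[0,0,0,0,0],[0,0,0,10,0],[0,0,0,20,0],[0,0,0,25,0],[0,0,0,25,0]]])

```text
clock: 8.15
eef_pos: [554.1, -60.6, 123.8]
eef_rot: [3.141, -0.002, -3.007]
wrist_force: [0.2, -0.4, -1.6]
finger_gap: 19.8
```

Run:
```python
from h import *
a=manip.camera("top");b=manip.camera("side")
s=manip.read_state();p=s["eef_pos"];print(p,s["eef_rot"],s["wrist_force"],s["moment"],s["finger_gap"],s["clock"])
H=hsv(b);zb=p[2]-50
pr=proj(b,[p[0],p[1],zb+44]); print(pr)
m=big(((H[...,0]<=6)|(H[...,0]>=174))&(H[...,1]>=150)&(H[...,2]>40),pr,30)
print("red fit",*fit([(b,m)],(-31,31,-10,10,14+zb,74+zb),(p[0],p[1],.133)))
c,si=np.cos(.133),np.sin(.133)
to(551-si*-35,-26+c*-35,103,.133+np.pi)
cv2.imwrite("pics/over.png",np.hstack([cv2.resize(c["img"][y:y+100,x:x+100,::-1],(400,400),interpolation=2) for c,x,y in((a,315,165),(b,310,160))]))
```

```text
[554.63531584 -60.99844372 124.94764704] [ 3.14156042e+00 -6.46889147e-05 -3.00752196e+00] [ 0.78298082 -0.55084271 -1.6168717 ] [ 0.06695482 -0.0007494   0.0227498 ] 19.688945798282386 8.25
[368.00638849 207.2533053 ]
red fit [536.472763   -60.99294805   0.70357973] 0.6121753937845892
tool d [-1.04  0.17 21.95  0.06] q6 -1.88
```

View pics/over.png

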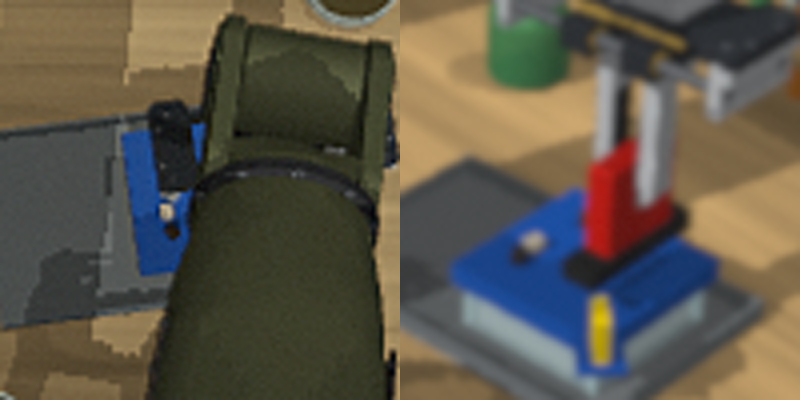

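Run:
```python
from h import *
b=manip.camera("side");s=manip.read_state();p=s["eef_pos"];zb=p[2]-50
H=hsv(b)
red=(((H[...,0]<=6)|(H[...,0]>=174))&(H[...,1]>=150)&(H[...,2]>40))
red=big(red,(368,212),26); ys,xs=np.nonzero(red); print("red u",xs.min(),xs.max(),"v",ys.min(),ys.max())
dark=(H[...,2]<50); dark=big(dark,(367,224),20); ys,xs=np.nonzero(dark); print("dark",xs.min(),xs.max(),ys.max())
for off in(0,-6,6):
    q=(p[0]+off*np.cos(.133),p[1]+off*np.sin(.133),.133)
    r=np.array([proj(b,w) for w in boxpts(q,(-31,31,-10,10,14+zb,74+zb))]);f=np.array([proj(b,w) for w in boxpts(q,(-48,48,-12,12,zb,14+zb))])
    print(off,"red",r.min(0).round(1),r.max(0).round(1),"foot",f.min(0).round(1),f.max(0).round(1))
```

```text
red u 356 377 v 195 224
dark 352 380 230
0 red [356.1 190.2] [380.1 224.5] foot [350.7 207.8] [383.5 232.6]
-6 red [354.5 191.1] [378.6 225.5] foot [349.  208.8] [382.1 233.7]
6 red [357.7 189.2] [381.7 223.4] foot [352.3 206.9] [385.  231.5]
```

The scraper is centred in the grip to within a few mm. I'll lower it onto the cover.

Request:
send_rows(series=[[[0,-1,0,10,0],[0,-1,0,18,0],[0,-1,0,21,0],[0,-1,0,22,0],[0,-1,0,22,0]]])

```text
clock: 8.8
eef_pos: [555.6, -61.3, 102.8]
eef_rot: [3.142, -0.0, -3.008]
wrist_force: [0.4, -0.1, -2.0]
finger_gap: 19.6
```

Request:
send_rows(series=[[[0,0,0,0.5,0],[0,0,0,1,0],[0,0,0,1,0]]])

```text
clock: 9.1
eef_pos: [555.6, -61.2, 102.0]
eef_rot: [-3.142, 0.0, -3.008]
wrist_force: [-0.0, 0.2, -1.8]
finger_gap: 20.1
```

Request:
send_rows(series=[[[0,0,0,0.5,0],[0,0,0,1,0],[0,0,0,1,0]]])

```text
clock: 9.4
eef_pos: [555.6, -61.2, 100.9]
eef_rot: [3.142, -0.0, -3.008]
wrist_force: [-0.6, -0.0, -1.5]
finger_gap: 20.0
```

Request:
send_rows(series=[[[0,0,0,0.5,0],[0,0,0,1,0],[0,0,0,1,0]]])

```text
clock: 9.7
eef_pos: [555.7, -61.2, 100.1]
eef_rot: [-3.142, 0.0, -3.008]
wrist_force: [-1.0, 0.7, 1.6]
finger_gap: 19.9
```

Light contact of about 3 N. Tool +y is cover +y, so I'll sweep that way.

Request:
send_rows(series=[[[0,0,3,0,0],[0,0,8,0,0],[0,0,13,0,0],[0,0,18,0,0],[0,0,23,0,0],[0,0,28,0,0],[0,0,33,0,0],[0,0,38,0,0],[0,0,43,0,0],[0,0,48,0,0]]])

```text
clock: 10.7
eef_pos: [549.3, -13.3, 100.1]
eef_rot: [-3.141, 0.0, -3.008]
wrist_force: [0.5, -3.3, 5.1]
finger_gap: 19.3
```

Request:
send_rows(series=[[[0,0,5,0,0],[0,0,10,0,0],[0,0,15,0,0],[0,0,20,0,0],[0,0,25,0,0],[0,0,30,0,0],[0,0,35,0,0],[0,0,40,0,0],[0,0,45,0,0],[0,0,50,0,0]]])

```text
clock: 11.7
eef_pos: [542.6, 36.2, 100.1]
eef_rot: [-3.141, 0.0, -3.008]
wrist_force: [0.6, -3.0, 5.7]
finger_gap: 20.0
```

Request:
send_rows(series=[[[0,0,3,0,0],[0,0,3,0,0],[0,0,3,-10,0],[0,0,3,-30,0],[0,0,3,-50,0],[0,0,3,-50,0]]])

```text
clock: 12.3
eef_pos: [542.9, 39.2, 152.3]
eef_rot: [-3.142, 0.003, -3.008]
wrist_force: [0.6, -0.3, -1.6]
finger_gap: 19.6
```

Run:
```python
from h import *
b=manip.camera("side");a=manip.camera("top")
s=manip.read_state();print(s["eef_pos"],s["wrist_force"],s["clock"])
cv2.imwrite("pics/swept.png",np.hstack([cv2.resize(c["img"][y:y+100,x:x+100,::-1],(400,400),interpolation=2) for c,x,y in((a,295,165),(b,290,160))]))
for k in range(1,5): print(k,[(np.round(d["rect"]).tolist(),round(d["conf"],2)) for d in manip.find_in("chip%d"%k,b)][:4])
to(444.8,334.9,150,2.556)
```

```text
[541.81153122  39.05619682 149.42787552] [ 0.57499286 -0.03497546 -1.95366962] 12.4
1 [([326.0, 207.0, 64.0, 47.0], 0.61)]
2 [([326.0, 207.0, 64.0, 47.0], 0.61)]
3 [([326.0, 207.0, 64.0, 47.0], 0.61)]
4 [([326.0, 207.0, 64.0, 47.0], 0.61)]
tool d [ 56.61 306.25  -1.11  41.2 ] q6 -1.7
```

View pics/swept.png

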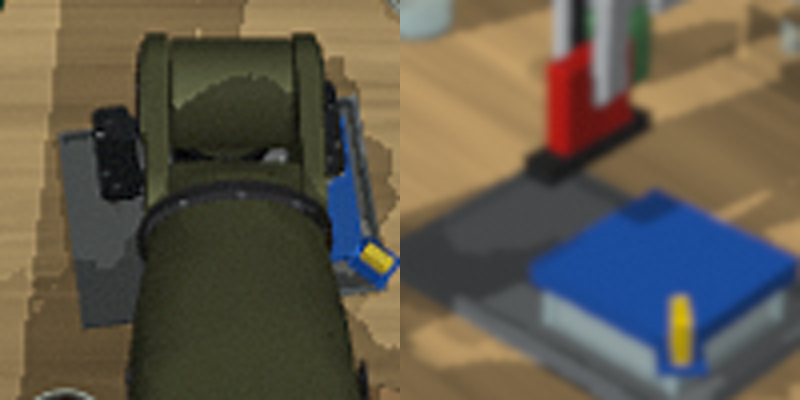

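The side view shows the cover clear of chips and still seated. The tray behind the box is hidden for now. I'll take the scraper back to its spot and then check the tray.

Request:
send_rows(series=[[[0,4,20,0,5],[0,10,55,0,10],[0,18,95,0,16],[0,25,135,0,22],[0,33,175,0,28],[0,40,215,0,34],[0,47,255,0,39],[0,53,285,0,41.2],[0,56,302,0,41.2],[0,56.6,306.2,0,41.2]]])

```text
clock: 13.6
eef_pos: [444.3, 336.1, 149.2]
eef_rot: [-3.141, -0.001, 2.558]
wrist_force: [0.4, -0.3, -2.9]
finger_gap: 19.9
```

Request:
send_rows(series=[[[0,0,0,30,0],[0,0,0,60,0],[0,0,0,85,0],[0,0,0,94,0],[0,0,0,97,0],[0,0,0,97,0],[0,0,0,97,0]]])

```text
clock: 14.3
eef_pos: [445.9, 335.0, 54.1]
eef_rot: [3.14, 0.001, 2.556]
wrist_force: [-0.1, 0.7, -1.9]
finger_gap: 19.8
```

Request:
send_rows(series=[[[0,0,0,1,0],[0,0,0,2,0],[0,0,0,2.5,0],[0,0,0,2.5,0]]])

```text
clock: 14.7
eef_pos: [445.2, 334.8, 50.5]
eef_rot: [-3.142, -0.0, 2.556]
wrist_force: [0.9, -0.3, -1.6]
finger_gap: 19.5
```

Request:
send_rows(series=[[[0,0,0,0.5,0],[0,0,0,1,0],[0,0,0,1,0]]])

```text
clock: 15.0
eef_pos: [445.4, 334.9, 50.2]
eef_rot: [3.141, 0.0, 2.556]
wrist_force: [-3.3, -2.5, 7.7]
finger_gap: 19.7
```

Touched down. I'll open the fingers and rise.

Request:
send_rows(series=[[[0.6,0,0,-0.5,0],[0.6,0,0,-0.5,0],[0.6,0,0,-0.5,0],[0.6,0,0,-0.5,0],[0.6,0,0,-0.5,0],[0.6,0,0,-0.5,0],[0.6,0,0,-30,0],[0.6,0,0,-75,0],[0.6,0,0,-110,0],[0.6,0,0,-110,0]]])

```text
clock: 16.0
eef_pos: [446.8, 335.9, 164.4]
eef_rot: [3.134, 0.003, 2.556]
wrist_force: [0.2, -0.3, 0.4]
finger_gap: 56.7
```

Run:
```python
from h import *
b=manip.camera("side");a=manip.camera("top")
s=manip.read_state();print(s["eef_pos"],s["wrist_force"],s["finger_gap"],s["clock"])
im=np.vstack([np.hstack([cv2.resize(c["img"][y:y+70,x:x+100,::-1],(400,280),interpolation=2) for c,x,y in((a,300,180),(b,270,190))]),np.hstack([cv2.resize(c["img"][y:y+70,x:x+100,::-1],(400,280),interpolation=2) for c,x,y in((a,205,210),(b,195,140))])])
cv2.imwrite("pics/tray.png",im)
H=hsv(b);red=big(((H[...,0]<=6)|(H[...,0]>=174))&(H[...,1]>=150)&(H[...,2]>40),(244,185),28)
print("scr",*fit([(b,red)],(-31,31,-10,10,14,74),(444,335,-.586)))
t=[494,-100.7]; yaw=.133+np.pi/4
to(*t,160,yaw)
```

```text
[445.33598781 334.85477407 159.65007704] [-0.18889977 -0.26796471 -0.3701861 ] 56.37314311287183 16.1
scr [442.20815368 335.36379241  -0.51994852] 0.9043093347220414
tool d [-281.26 -336.11   -0.35   93.83] q6 -0.41
```

View pics/tray.png

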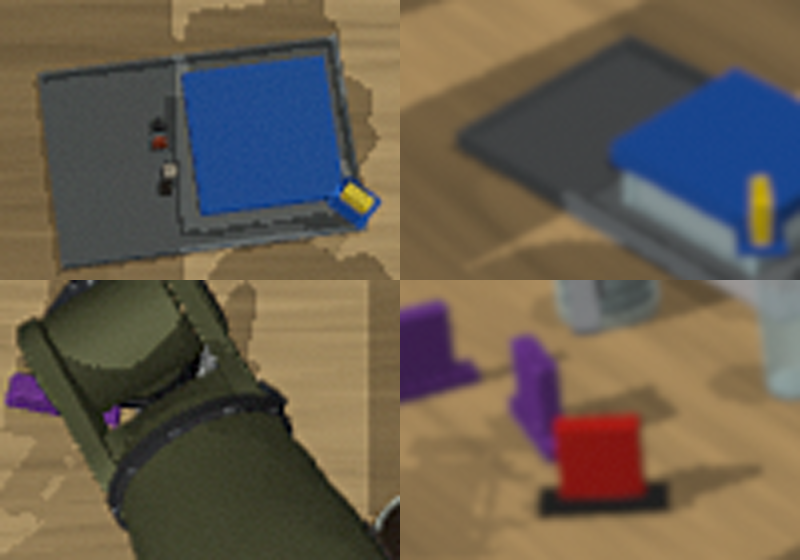

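All four chips lie in the open tray: dark grey, red, pale and brown at crop (160,125), (160,143), (169,170) and (166,187). The cover is seated and the scraper stands upright. Next is the tab.

Request:
send_rows(series=[[[0.6,-15,-18,0,6],[0.6,-40,-48,0,14],[0.6,-70,-84,0,22],[0.6,-103,-123,0,30],[0.6,-136,-162,0,38],[0.6,-169,-202,0,46],[0.6,-202,-241,0,54],[0.6,-235,-281,0,62],[0.6,-265,-317,0,70],[0.6,-281,-336,0,78]]])

```text
clock: 17.1
eef_pos: [493.0, -103.5, 157.9]
eef_rot: [-3.139, 0.001, 1.187]
wrist_force: [0.8, 0.7, -0.0]
finger_gap: 56.5
```

Request:
send_rows(series=[[[0.6,0,0,0,8],[0.6,0,0,0,15.8],[0.6,0,0,0,15.8],[0.6,0,0,20,15.8],[0.6,0,0,40,15.8],[0.6,0,0,50,15.8],[0.6,0,0,50,15.8],[0.6,0,0,50,15.8]]])

```text
clock: 17.9
eef_pos: [494.0, -100.4, 109.8]
eef_rot: [3.142, 0.0, 0.921]
wrist_force: [0.7, -0.6, 0.1]
finger_gap: 56.3
```

Run:
```python
from h import *
b=manip.camera("side");a=manip.camera("top")
s=manip.read_state();p=s["eef_pos"];print(p,s["eef_rot"],s["wrist_force"],s["finger_gap"],s["clock"])
save(b,"tab.png",(320,180,80,80),6)
H=hsv(b);m=big((H[...,0]>=20)&(H[...,0]<=34)&(H[...,1]>=140)&(H[...,2]>80),(360,242),16);ys,xs=np.nonzero(m)
print(xs.mean(),ys.mean(),xs.min(),xs.max(),ys.min(),ys.max(),[proj(b,[494,-100.7,z]).round(1) for z in(50,66,82)])
print("tips", [proj(b,[p[0]+k*np.sin(.918),p[1]-k*np.cos(.918),p[2]-8]).round(1) for k in(-28,28)])
to(493.5,-100.3,64,.918)
```

```text
[ 494.18838022 -100.56786222  110.22634346] [ 3.14049997e+00 -4.31897143e-04  9.19831462e-01] [-0.86111497 -0.05622876 -0.28471343] 56.29756353543323 18.0
359.7543859649123 242.31578947368422 358 362 235 249 [array([359.4, 247.8]), array([359.7, 242.3]), array([359.9, 236.8])]
tips [array([348.1, 229.9]), array([372.4, 229.5])]
tool d [-0.2  -0.71 46.23  0.1 ] q6 0.38
```

View pics/tab.png

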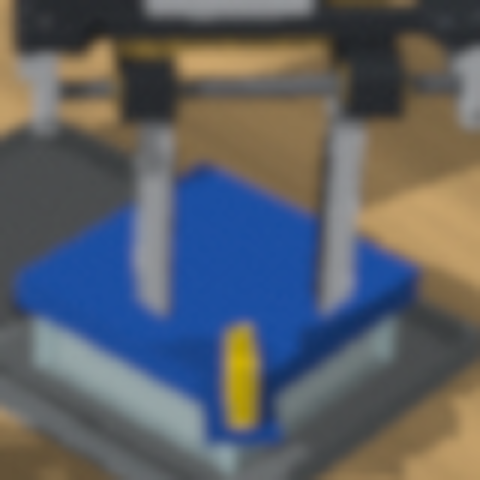

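The tab (crop x 240) sits between the fingertips (158 and 330), so I'll go down and pinch.

Request:
send_rows(series=[[[0.6,0,0,15,0],[0.6,0,-0.4,30,0],[0.6,0,-0.4,40,0],[0.6,0,-0.4,46,0],[0.6,0,-0.4,46,0],[0,0,-0.4,46,0],[0,0,-0.4,46,0],[0,0,-0.4,46,0],[0,0,-0.4,46,0],[0,0,-0.4,46,0]]], newtons=25)

```text
clock: 19.0
eef_pos: [493.6, -100.3, 63.6]
eef_rot: [3.141, -0.0, 0.919]
wrist_force: [-0.1, 0.5, -0.7]
finger_gap: 19.7
```

Request:
send_rows(series=[[[0,0,0,0,0],[0,0,0,0,0],[0,0,0,0,0],[0,0,0,0,0],[0,0,0,0,0]]])

```text
clock: 19.5
eef_pos: [493.6, -100.3, 63.5]
eef_rot: [3.141, -0.0, 0.919]
wrist_force: [1.4, -1.2, 0.4]
finger_gap: 9.6
```

Pinched at 9.6 mm with low side force. Now I'll peel slowly, drifting slightly towards the far corner.

Request:
send_rows(series=[[[0,0,0,-1,0],[0,0.2,0,-2,0],[0,0.4,0,-3,0],[0,0.6,0,-4,0],[0,0.7,0,-5,0],[0,0.8,0,-6,0]]])

```text
clock: 20.1
eef_pos: [494.0, -99.6, 69.5]
eef_rot: [-3.142, -0.0, 0.919]
wrist_force: [2.6, -0.4, -4.0]
finger_gap: 9.7
```

Run:
```python
from h import *
b=manip.camera("side")
s=manip.read_state();p=s["eef_pos"];print(p,s["wrist_force"],s["moment"],s["finger_gap"],s["clock"])
H=hsv(b)
m=big((H[...,0]>=105)&(H[...,0]<=128)&(H[...,1]>=120)&(H[...,2]>=40),(357,231),45);ys,xs=np.nonzero(m);print("blue",xs.min(),xs.max(),ys.min(),ys.max())
save(b,"peel1.png",(310,180,100,90),6)
```

```text
[494.05933479 -99.53833286  69.67356473] [ 1.30757844  0.72522877 -2.50742155] [-0.2512624  -0.09368912 -0.1049432 ] 10.036872984995313 20.15
blue 322 388 212 251
```

Request:
send_rows(series=[[[0,0.2,0,-1.5,0],[0,0.4,0,-3,0],[0,0.6,0,-4.5,0],[0,0.8,0,-6,0],[0,1,0,-7.5,0],[0,1.2,0,-9,0],[0,1.4,0,-10.5,0],[0,1.6,0,-12,0],[0,1.6,0,-12,0]]])

```text
clock: 21.05
eef_pos: [495.1, -98.2, 81.7]
eef_rot: [3.141, -0.0, 0.919]
wrist_force: [4.4, 3.1, -4.7]
finger_gap: 10.0
```

Run:
```python
from h import *
b=manip.camera("side")
s=manip.read_state();p=s["eef_pos"];print(p,s["wrist_force"],s["moment"],s["finger_gap"],s["clock"])
save(b,"peel2.png",(310,180,100,80),7)
# predicted px of top corners for seated / tilted-about-far
R=np.array([[np.cos(.133),-np.sin(.133)],[np.sin(.133),np.cos(.133)]])
for th in(0,.05,.1):
    print(th,[proj(b,[*(np.array([551,-26])+R@[X,Y]),50+th*((60-X)+(60-Y))/2**.5]).round(1).tolist() for X,Y in((60,60),(-60,60),(60,-60),(-60,-60))])
```

```text
[495.09914444 -98.17445453  81.64690368] [ 3.90677055  2.5413054  -2.90026417] [ 0.31364556 -0.60075104 -0.10622968] 9.428026112691 21.1
0 [[353.5, 206.4], [322.4, 225.3], [389.7, 224.3], [359.0, 245.4]]
0.05 [[353.5, 206.4], [322.4, 223.9], [389.8, 222.9], [359.2, 242.5]]
0.1 [[353.5, 206.4], [322.4, 222.5], [389.9, 221.5], [359.3, 239.7]]
```

View pics/peel2.png

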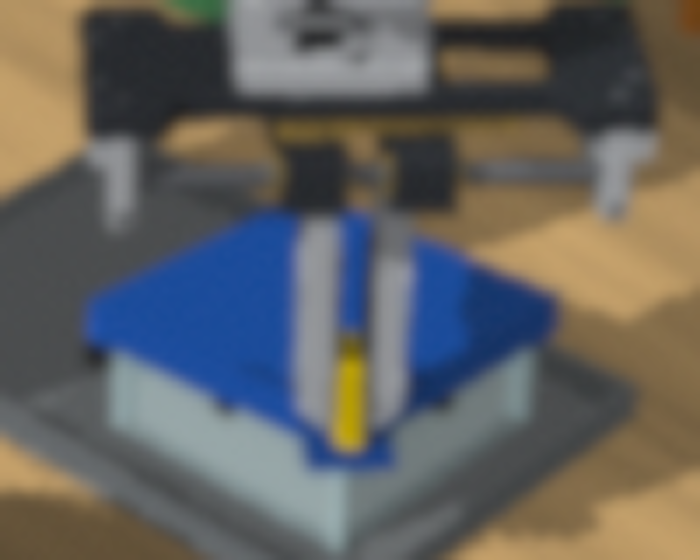

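Run:
```python
from h import *
b=manip.camera("side")
H=hsv(b);m=big((H[...,0]>=105)&(H[...,0]<=128)&(H[...,1]>=120)&(H[...,2]>=40),(357,231),45)
old=cv2.resize(cv2.imread("pics/swept.png")[:,400:],(100,100),interpolation=cv2.INTER_AREA)
Ho=cv2.cvtColor(old,cv2.COLOR_BGR2HSV);mo=np.zeros((400,640),bool);mo[160:260,290:390]=(Ho[...,0]>=105)&(Ho[...,0]<=128)&(Ho[...,1]>=120)&(Ho[...,2]>=40)
for u in(326,330,334,338,342,346,350,353,356,372,376,380,384):
    f=lambda M:(np.nonzero(M[:,u])[0].min(),np.nonzero(M[:,u])[0].max())
    print(u,"new",f(m),"old",f(mo))
print(manip.read_state()["wrist_force"])
```

```text
326 new (np.int64(221), np.int64(229)) old (np.int64(223), np.int64(232))
330 new (np.int64(219), np.int64(231)) old (np.int64(221), np.int64(234))
334 new (np.int64(217), np.int64(233)) old (np.int64(218), np.int64(236))
338 new (np.int64(215), np.int64(235)) old (np.int64(216), np.int64(238))
342 new (np.int64(213), np.int64(237)) old (np.int64(213), np.int64(240))
346 new (np.int64(210), np.int64(238)) old (np.int64(211), np.int64(242))
350 new (np.int64(210), np.int64(240)) old (np.int64(210), np.int64(245))
353 new (np.int64(240), np.int64(242)) old (np.int64(208), np.int64(246))
356 new (np.int64(244), np.int64(246)) old (np.int64(209), np.int64(253))
372 new (np.int64(215), np.int64(237)) old (np.int64(217), np.int64(240))
376 new (np.int64(218), np.int64(234)) old (np.int64(219), np.int64(237))
380 new (np.int64(220), np.int64(231)) old (np.int64(220), np.int64(234))
384 new (np.int64(221), np.int64(229)) old (np.int64(223), np.int64(232))
[ 3.65651767  2.89626283 -3.13409384]
```

The far corner hasn't moved and the tab is up about 18 mm. I'll grip at full force and lift.

Request:
send_rows(series=[[[0,0.5,0,0,0],[0,1,0,0,0],[0,1,0,-1,0],[0,1,0,-3,0],[0,1,0,-6,0],[0,1,0,-9,0],[0,1,0,-12,0],[0,1,0,-16,0],[0,1,0,-20,0],[0,1,0,-24,0]]], newtons=60)

```text
clock: 22.15
eef_pos: [495.5, -97.6, 105.9]
eef_rot: [3.142, 0.0, 0.919]
wrist_force: [0.2, -0.6, -1.5]
finger_gap: 9.5
```

Request:
send_rows(series=[[[0,0,0,-5,0],[0,0,0,-15,0],[0,0,0,-28,0],[0,0,0,-40,0],[0,0,0,-50,0],[0,0,0,-60,0],[0,0,0,-66,0],[0,0,0,-70,0],[0,0,0,-70,0]]])

```text
clock: 23.05
eef_pos: [495.6, -97.6, 175.8]
eef_rot: [3.141, -0.0, 0.919]
wrist_force: [-1.4, -0.2, -1.3]
finger_gap: 9.3
```

Run:
```python
from h import *
b=manip.camera("side")
s=manip.read_state();p=s["eef_pos"];print(p,s["wrist_force"],s["moment"],s["finger_gap"],s["clock"])
save(b,"up.png",(270,140,160,120),5)
to(402,-410,p[2],.918)
```

```text
[495.50321427 -97.53731588 175.35346505] [ 0.1009883   0.18961841 -1.73070128] [-0.13183716  0.15487185  0.00810226] 9.218142813270019 23.1
tool d [-3.0513e+02  1.1521e+02 -0.0000e+00  6.0000e-02] q6 0.38
```

View pics/up.png

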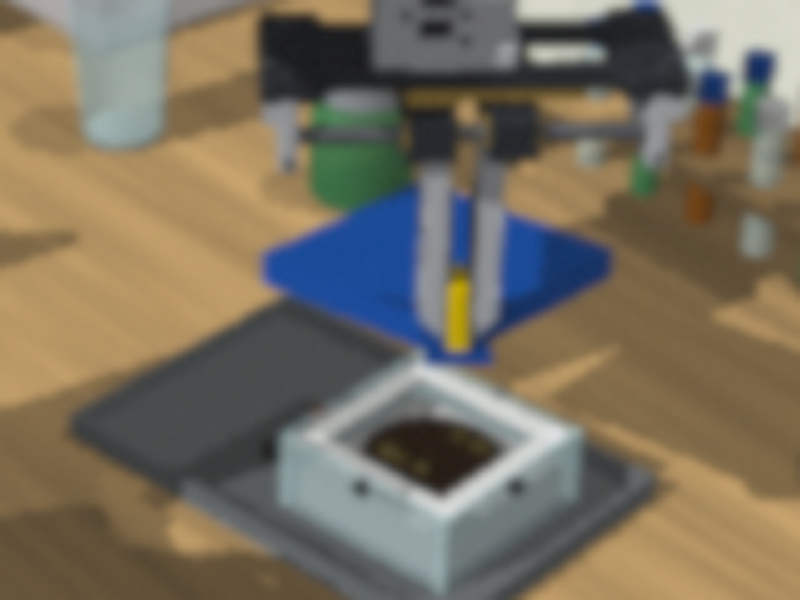

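The cover is off the box, only slightly tilted. I'll carry it smoothly to the mat.

Request:
send_rows(series=[[[0,-8,3,0,0],[0,-24,9,0,0],[0,-46,17,0,0],[0,-72,27,0,0],[0,-98,37,0,0],[0,-126,48,0,0],[0,-154,58,0,0],[0,-182,69,0,0],[0,-210,79,0,0],[0,-236,89,0,0]]])

```text
clock: 24.1
eef_pos: [422.0, -340.7, 175.0]
eef_rot: [-3.141, 0.0, 0.919]
wrist_force: [0.9, -0.2, -1.1]
finger_gap: 9.3
```

Request:
send_rows(series=[[[0,-22,8,0,0],[0,-40,15,0,0],[0,-54,20,0,0],[0,-63,24,0,0],[0,-69,26,0,0],[0,-69,26,0,0],[0,-69,26,0,0],[0,-69,26,0,0]]])

```text
clock: 24.9
eef_pos: [402.2, -409.3, 175.5]
eef_rot: [3.142, -0.0, 0.92]
wrist_force: [-0.3, -0.4, -1.5]
finger_gap: 9.4
```

Run:
```python
from h import *
b=manip.camera("side");a=manip.camera("top")
s=manip.read_state();p=s["eef_pos"];print(p,s["eef_rot"],s["wrist_force"],s["moment"],s["finger_gap"],s["clock"])
n=lambda c:(lambda H:(H[...,0]>=105)&(H[...,0]<=128)&(H[...,1]>=120)&(H[...,2]>=40))(hsv(c))
q=(p[0]+94*np.cos(.918),p[1]+94*np.sin(.918))
mb=big(n(b),proj(b,[*q,148]),60)
# fit tilt about jaw axis, with the tab point fixed at TCP(+120 mm..)
ob=None
def pts(th,c):
    d=np.array([np.cos(.919),np.sin(.919),0]);l=np.array([-d[1],d[0],0]);T=np.array([p[0],p[1],p[2]+8.5])
    o=[]
    for sx,sy in((1,1),(-1,1),(-1,-1),(1,-1)):
      for z in(-8,4):
        u=94+(sx+sy)*60/2**.5; v=(sy-sx)*60/2**.5; w=z-26
        o.append(proj(c,T+d*(u*np.cos(th)+w*np.sin(th))+l*v+np.array([0,0,w*np.cos(th)-u*np.sin(th)])))
    return np.array(o)
for c,m in((b,mb),(a,big(n(a),proj(a,[*q,148]),60))):
  r=[]
  for th in np.arange(-.1,.5,.02):
    z=np.zeros((400,640),np.uint8);cv2.fillConvexPoly(z,cv2.convexHull(pts(th,c).round().astype(np.int32).reshape(-1,1,2)),1)
    r.append((((z>0)&(m>0)).sum()/((z>0)|(m>0)).sum(),round(th,2)))
  print(sorted(r)[-4:],m.sum())
A=cv2.resize(a["img"][140:310,240:510,::-1],(400,252));B=cv2.resize(b["img"][100:390,220:500,::-1],(400,414))
im=np.zeros((414,800,3),np.uint8);im[:252,:400]=A;im[:,400:]=B;cv2.imwrite("pics/end.png",im)
```

```text
[ 402.19109388 -409.383753    175.55462166] [3.14147567e+00 9.92160868e-06 9.19592634e-01] [-1.30520476 -0.09681134 -1.67314561] [-0.0787635   0.15307205 -0.02532017] 9.556711233780561 25.0
[(np.float64(0.5166666666666667), np.float64(0.16)), (np.float64(0.5225933202357563), np.float64(0.1)), (np.float64(0.5336247478143914), np.float64(0.14)), (np.float64(0.5461016949152543), np.float64(0.12))] 1699
[(np.float64(0.9016990291262136), np.float64(0.0)), (np.float64(0.9045012165450121), np.float64(0.14)), (np.float64(0.9071601941747572), np.float64(0.08)), (np.float64(0.9082624544349939), np.float64(0.1))] 1495
```

View pics/end.png

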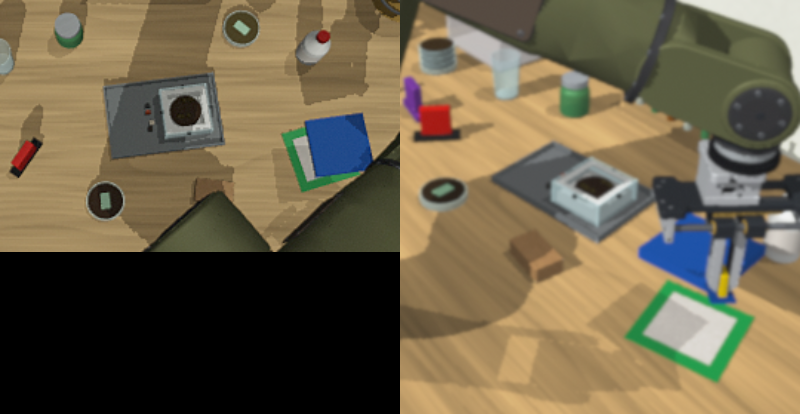

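```bash
python3 -c "
from cell import manip
s=manip.read_state();print(s['clock'],s['finger_gap'],s['wrist_force']);print(manip.sign_off())"
```

```text
25.0 9.556711233780561 [-1.30520476 -0.09681134 -1.67314561]
the job is handed in; nothing more can be done
None
```

The job is handed in at 25 s of the 64 s allowed; the hand-in reports no verdict. I swept the chips off with the red scraper and stood it back at its start spot. Then I peeled the cover from its tab corner and carried it over the mat, where it is held.

**What the last checks showed:**
- **Chips:** all four were seen in the open part of the tray right after the sweep, and still there in the last top picture.
- **Scraper:** it is upright and released. The side-camera fit put it within about 3 mm of its start position.
- **Peel:** the gripper rose about 18 mm with the tab, and the far corner showed no rise in the side picture (to about 1 pixel, or 3 mm).
- **Cover at the end:** by the gripper pose it is centred over the mat to within a few mm. Its underside is about 15 cm up and the tilt is about 0.1 rad; the limit is 0.26.
- **Other things on the table:** the bystanders in the last pictures looked undisturbed, judged by eye only.

**What went wrong or disagreed:**
- **First scraper grip:** I started lifting before the fingers had closed, so the grip was too high. I set the scraper down and gripped it again.
- **Tilt check:** in the last side picture the arm and gripper hid part of the cover, so that fit was poor (overlap 0.55). The top view fitted well (0.91) but says little about tilt. Both favoured about 0.1 rad.
- **Chip finder:** the detector never found the chips (it marked the whole cover instead), so I judged them from the pictures.

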